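# Set the focus timer one notch longer and start it

## Task

Set the focus timer on the desk to its middle preset and start it: with a fingertip, roll the top of the wide knurled wheel one notch towards the back of the timer until it clicks into its middle notch and take the finger off; only then press the round start key fully down and let it come back up. Do not pinch, lift or shift the timer, do not turn the narrow wheel, and leave the other things on the desk where they are.

Things in the scene. Friction and masses are not known exactly. Their poses are not given: they have to be found in the camera images.
- timer: the focus timer, a loose 0.9 kg grey box 100 mm deep (x) by 190 mm wide (y), flat top 52 mm above the desk. Origin at the centre of its underside, z up; its -x side is the front (dark display strip, towards the robot). On top in a row: wide wheel at y = +58 mm, narrow wheel at y = -4 mm, start key at x = -8, y = -62 mm
- preset_crown (a point): highest point of the wide knurled wheel as it stands untouched, fixed to the timer, 70 mm above the desk. Dark wheel, radius 30 mm, 24 mm wide, axle along the timer's y. Its axle is sprung: the wheel gives 4 mm downwards (2.5 N to begin, 9 N at 4 mm). Fixed cheeks beside it reach to 4.5 mm below the crown. A finger that presses it 2 mm down and is drawn level along the timer's +x turns it by friction (1 mm = 0.033 rad)
- preset_axle (a point): centre of the wide wheel on its axle, 30 mm below the crown, fixed to the timer. A white line across the wheel's rim shows its angle: in the short notch it leans 0.5 rad from upright to the front, in the middle notch it stands at the crown, in the long notch it leans 0.5 rad to the back; one, two and three small pips on the cheek mark these places
- preset_wheel (a joint): angle of the wide wheel in rad, growing as its crown moves to the timer's +x (away from the front). Three sprung notches: 0 (short, where it starts), 0.5 (middle), 1.0 (long). Let go, it snaps to 0 if below about 0.25, to 0.5 between 0.25 and 0.75, else to 1.0. Leaving a notch takes about 2.2 N at the rim
- start_key_top (a point): centre of the top of the start key, a round white cap 30 mm across in a round black collar 46 mm across; 70 mm above the desk when up, 6 mm above its collar
- start_key (a joint): travel of the start key in m: 0 up, 0.006 fully down (flush with its collar); pressed straight down, 1.2 N to begin and about 4 N fully down; springs back
- volume_rim (a point): a point on the rim of the narrow knurled wheel (radius 22 mm, 9 mm wide, same axle height as the wide wheel, crown 62 mm above the desk) in the middle of the timer's top; it turns with that wheel, which must be left as it is
- pot: small grey lidded pot, 48 mm wide, 42 mm tall, loose, behind the timer; origin at the centre of its underside; leave alone
- tape_roll: roll of paper tape lying flat, 50 mm wide, 12 mm tall, loose, behind the timer; origin at the centre of its underside; leave alone
- note_pad: yellow pad of sticky notes, 70x70x12 mm, loose, beside the timer's start-key end; origin at the centre of its underside; leave alone
- spectacle_tin: small dark tin box, 83x59x22 mm, loose, beside the timer's preset-wheel end; origin at the centre of its underside; leave alone
- pencil: natural wood pencil, 172 mm long, 7 mm thick, loose, in front of the timer; origin at the centre of its underside; leave alone
- clip: black binder clip, 19x25x31 mm, loose, behind the timer; origin at the centre of its underside; leave alone

How it is judged:
By the outcome, as a careful person would: the job done as asked, in the order asked, and still so for the second after the job is handed in, with the robot touching nothing.
It also fails if it takes over 45 s, if anything falls off the work surface, if the arm or the gripper's body presses on something with over 40 N, if the wrist force passes 120 N, or if a joint passes its speed limit or range.

## Robot

A 6-joint arm with a two-finger parallel gripper is mounted at the origin on a cart in front of the work surface, level with it; the furniture and walls round the work are solid. World frame = base frame: x ahead of the robot, y to its left, z up, the work surface at z = 0. Lengths are in m, angles in degrees, forces in N, time in s.
With the tool pointing down it reaches from about 0.4 to 0.825 m from the base axis. Payload 7 kg.
Tool frame: the origin (TCP) lies midway between the tips of the shut fingers; the grasp point (between the pads) lies 19 mm behind it; z points along the fingers, y is the line along which they close (so a half turn about z gives the same grasp; the last joint's range is limited). The gripper opens to 88 mm and grips with 3 to 60 N. Pads are 19 mm wide; open, the fingers measure 130 mm over their backs; the gripper's body (78 mm by 193 mm) begins 47 mm behind the grasp point.
Start: joints at [85.376, 20.546, 0.682, 0, -70.136, -16.507], TCP at [0.243, 0.63, 0.227] pointing down, gripper open.
Joint ranges: [-176.03, 176.03], [-82.01, 121.73], [-58.28, 71.71], [-173.87, 95.51], [-174.79, -0.11], [-173.66, 173.66]. Speed limits (degrees/s): [136.94, 136.94, 172.46, 180, 180, 180].

## Interface

Orientations are given as [roll, pitch, yaw] about the fixed x, y, z axes, in that order (R = Rz(yaw) Ry(pitch) Rx(roll)).
In Python, from plant import r gives the robot as it stands. The module is installed in compiled form; this text tells all that it offers.
- The arm moves only by the tool play_rows, never from a script. Its argument "rows" is a list of rows, each an object with "slide": the shift along the tool's x, y, z as a fraction of full scale, a list of three; "delta_rot": the turn, a rotation vector about the tool's x, y, z as a fraction of full scale, a list of three; "fingers": the opening, from -1 (shut) to 1 (fully open). In form: [{"slide": [x, y, z], "delta_rot": [rx, ry, rz], "fingers": fingers}, ...]. A call has 1 to 8 rows; each row shifts and turns the commanded pose from where the row before left it, along the tool's axes as they then stand; what a row does not reach is not made up. Full scale, the value 1, is 0.15 m for a shift and 0.08 rad for a turn. A row lasts 1/8 s, in which the tool goes at most 62.5 mm and 10.7 degrees, less where a joint would pass 70% of its speed; a pose out of reach is approached as far as the arm can. A call with a number of a shift or a turn outside -1 to 1 is refused whole. A call with a gripper value outside its range is refused whole. The fingers move at their own pace and stop on an object; "squeeze" is the grip in N (left out, the last holds). Time passes only in rows, so rows that do not move let the fingers close. It gives the time, the measured TCP pose, the force, the opening and the grip force at its end, in the units of the state.
- r.get_state(): the state, without advancing time (a new reading comes with each control period).
- r.capture(name): name is "scene" or "top"; returns a dict with "image" (400x640x3 uint8, blue, green, red), "fx", "fy", "cx", "cy" (pixels), "distortion" ([k1, k2, p1, p2, k3] as OpenCV has them; the pictures are not rectified), "R" (3x3) and "t" (3): a world point X has camera coordinates R X + t. Camera axes: x right, y down, z forward; pixel columns grow to the right and rows downward; lengths in m; the calibration is good to about 2 mm. A picture is of the moment at which its call begins. There is no depth.
- r.close_job(): hands the job in; it is judged then, once.
The state is a dict: "time_s": time; "joints": joint angles; "qd": joint speeds; "joint_torque": joint torques, N m; "tcp_pos": TCP position; "eef_rot": TCP orientation; "contact_force": force on the tool from outside, world axes, zero at the start; "moment": the same for the moment, N m; "gripper_width": finger opening in m; "gripper_force": force on a finger pad.
Only numpy, scipy, OpenCV 4.12 (cv2) and the standard library are available. Lean on these libraries where they do the work, as an engineer would, in place of code of your own. Each camera call takes 0.05 s, during which the arm holds its last target. There are 200 camera calls.

## Working session

There is one attempt and no reset: what is moved stays moved. The work goes in short steps, Python scripts to look and compute and a tool call to move; the robot and the scene stay as the last step left them, time stands still between calls to the robot, and variables do not carry over. Pictures are saved under pics/ and viewed, at most 10 in all, crops included, and the job is handed in when it is done.

Besides the shell and the picture viewer there is one more tool, called in YAML: its name, and indented under it one key for each argument. play_rows: Moves the arm, as the interface text tells. Shift numbers are shares of 0.15 m and turn numbers shares of 0.08 rad, none past 1 either way. Its arguments: {"type":"object","properties":{"rows":{"type":"array"},"squeeze":{"type":"number"}},"required":["rows"]}

```bash
mkdir -p pics
python3 - <<'E'
from plant import r
import cv2
s=r.get_state();print(s)
for n in("scene","top"):
    c=r.capture(n);cv2.imwrite(f"pics/{n}0.png",c["image"]);print(n,c["fx"],c["fy"],c["cx"],c["cy"],c["distortion"],c["R"],c["t"])
E
```

```text
{'time_s': 0.0, 'joints': array([ 8.53752173e+01,  2.05915150e+01,  6.33171810e-01, -2.05745798e-02,
       -7.01359781e+01, -1.65063721e+01]), 'qd': array([ 0.00639466,  0.05564885,  0.13598264,  0.0664367 ,  0.08297335,
       -0.03656376]), 'joint_torque': array([-1.05288764e-03, -5.82715452e+01,  2.93061000e+01,  6.99717566e+00,
        6.90771107e-03, -1.56751439e-04]), 'tcp_pos': array([0.24319133, 0.62913524, 0.22561579]), 'eef_rot': array([ 1.79904070e+02, -8.25718774e-03, -2.11381549e+01]), 'contact_force': array([-0.37204212,  0.03571698, -0.59395835]), 'moment': array([-0.01773758,  0.05598186,  0.02440294]), 'gripper_force': 0.0, 'gripper_width': 0.08798065058889977}
scene 444.245725608963 444.245725608963 323.48762697525734 199.52887988688735 [-0.03480288  0.          0.          0.          0.        ] [[ 0.87371487 -0.48641141 -0.00512507]
 [-0.34733054 -0.61644571 -0.70665139]
 [ 0.34056397  0.61919192 -0.70754332]] [-0.50466378  0.24965942  0.79685272]
top 478.61844896772584 478.61844896772584 315.50378039699325 200.82101950163675 [-0.00074808  0.          0.          0.          0.        ] [[ 0.01331727 -0.99978995  0.01557917]
 [-0.98705751 -0.01563467 -0.15960274]
 [ 0.15981279 -0.01325206 -0.98705839]] [0.00215658 0.56401078 0.97284749]
```

View pics/scene0.png

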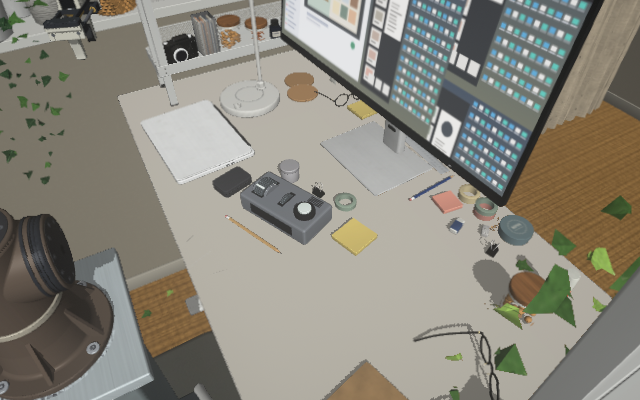

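View pics/top0.png

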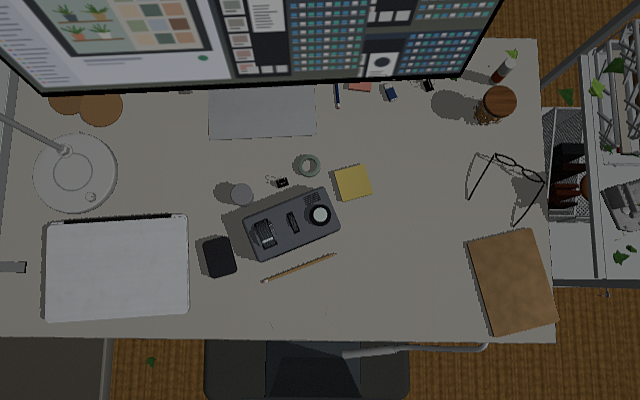

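The scene view shows the timer at about (287,207) with the key at (305,210) and the wide wheel at (265,183). In the top view the key is at about (319,214), the narrow wheel at (292,222) and the wide wheel at (263,233). The pencil lies in front and the tin at the left end.

```bash
cat > h.py <<'E'
from plant import r
import cv2, numpy as np
def ray(c,uv,z):
    K=np.array([[c["fx"],0,c["cx"]],[0,c["fy"],c["cy"]],[0,0,1]])
    p=cv2.undistortPoints(np.array([[uv]],float),K,np.array(c["distortion"]))[0,0]
    R=np.array(c["R"]);C=-R.T@np.array(c["t"]);d=R.T@np.array([p[0],p[1],1]);return C+d*(z-C[2])/d[2]
def proj(c,X):
    K=np.array([[c["fx"],0,c["cx"]],[0,c["fy"],c["cy"]],[0,0,1]])
    R=np.array(c["R"]);return cv2.projectPoints(np.array([X],float),cv2.Rodrigues(R)[0],np.array(c["t"]),K,np.array(c["distortion"]))[0][0,0]
def crop(c,name,x0,y0,w,h,k):
    cv2.imwrite(name,cv2.resize(c["image"][y0:y0+h,x0:x0+w],None,fx=k,fy=k,interpolation=cv2.INTER_CUBIC))
def white(c,box):
    x0,y0,w,h=box;g=cv2.cvtColor(c["image"],cv2.COLOR_BGR2GRAY)[y0:y0+h,x0:x0+w]
    m=(g>165).astype(np.uint8);n,l,st,ce=cv2.connectedComponentsWithStats(m)
    return [(st[i].tolist(),(ce[i]+[x0,y0]).tolist()) for i in range(1,n) if st[i][4]>20]
E
python3 - <<'E'
from h import *
t=r.capture("top");s=r.capture("scene")
crop(t,"pics/tc.png",232,178,120,90,6);crop(s,"pics/sc.png",230,160,110,90,6)
for c,b in((t,(300,195,38,35)),(s,(290,195,30,30))):
    for st,ce in white(c,b):print(st,ce,ray(c,ce,.070))
E
```

```text
[8, 8, 13, 11, 119] [304.0924369747899, 207.85714285714286] [ 0.5304374  -0.00229492  0.07      ]
```

View pics/tc.png

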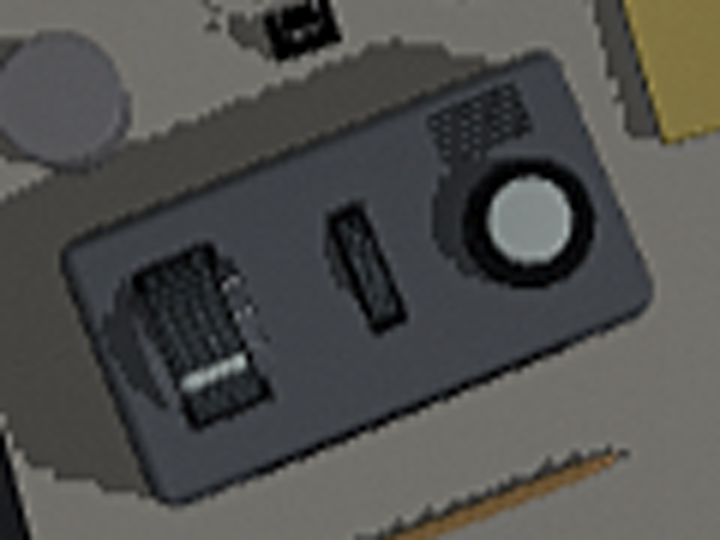

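View pics/sc.png

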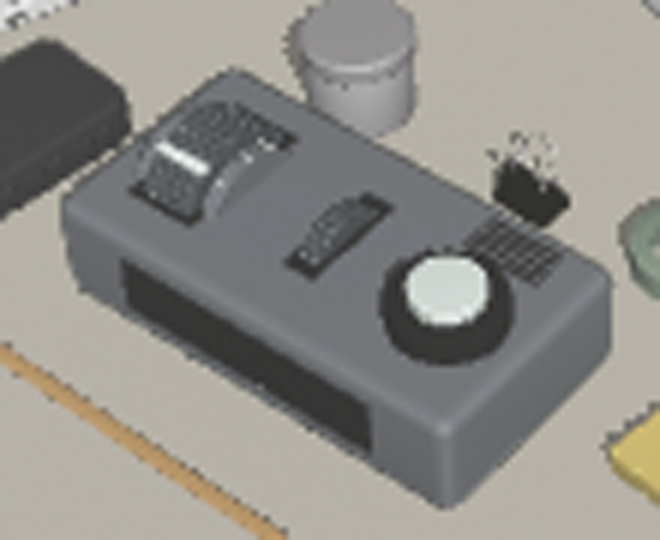

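The top crop shows the timer outline with corners at crop (68,245), (170,500), (650,300) and (550,58), and the key at (530,220). The white line sits towards the front (short notch), and the pips are on the key side.

Run:
```python
from h import *
t=r.capture("top");s=r.capture("scene")
f=lambda p:(p[0]/6+232-.4,p[1]/6+178-.4)
P=[ray(t,f(p),.050) for p in((66,243),(168,504),(655,302),(550,52))]
bl,fl,fr,br=P
for v in (bl-fl,br-fr):print(np.linalg.norm(v),np.degrees(np.arctan2(v[1],v[0])))
for v in (bl-br,fl-fr):print(np.linalg.norm(v),np.degrees(np.arctan2(v[1],v[0]))-90)
o=np.mean(P,0);print("o",o)
k=ray(t,f((530,220)),.070);print("key top",k)
yaw=np.radians(22)
for a in(20,21,22,23,24):
    c,sn=np.cos(np.radians(a)),np.sin(np.radians(a));R=np.array([[c,-sn],[sn,c]])
    print(a,"o from key",k[:2]-R@[-.008,-.062],"crown",o[:2]+R@[0,.058],"key",o[:2]+R@[-.008,-.062])
for a in(21,22,23):
  c,sn=np.cos(np.radians(a)),np.sin(np.radians(a));R=np.array([[c,-sn],[sn,c]])
  print(a,[(np.array(proj(t,[*(o[:2]+R@[x,y]),z]))-[232,178])*6 for x,y,z in((0,.058,.07),(-.008,-.062,.07),(-.0144,.058,.0663))],[(np.array(proj(s,[*(o[:2]+R@[x,y]),z]))-[230,160])*6 for x,y,z in((-.008,-.062,.07),(-.0144,.058,.0663))])
```

```text
0.09803852885493171 23.142514108587577
0.09616339217001642 23.088653643333007
0.18297009570854827 22.76996058518833
0.18287711474123836 23.35727182176909
o [0.51473266 0.05962866 0.05      ]
key top [0.5319281  0.00118046 0.07      ]
20 o from key [0.51824039 0.06217757] crown [0.49489549 0.11413083] key [ 0.52842037 -0.00136844]
21 o from key [0.51717793 0.06192939] crown [0.49394732 0.11377633] key [ 0.52948283 -0.00112027]
22 o from key [0.51611996 0.06166272] crown [0.49300548 0.11340533] key [ 0.5305408  -0.00085359]
23 o from key [0.51506681 0.06137761] crown [0.49207026 0.11301794] key [ 0.53159395 -0.00056849]
24 o from key [0.51401879 0.06107418] crown [0.49114194 0.1126143 ] key [ 5.32641971e-01 -2.65049194e-04]
21 [array([196.85402236, 322.78999631]), array([534.19833062, 224.74656579]), array([211.72534517, 363.22835741])] [array([440.56471421, 285.99224582]), array([186.14265771, 152.87910568])]
22 [array([197.85793464, 325.5558102 ]), array([533.45917716, 221.68616763]), array([213.42188937, 365.73656675])] [array([442.91603145, 284.43637943]), array([184.67229987, 154.63753968])]
23 [array([198.91074186, 328.3038213 ]), array([532.6666179 , 218.63984595]), array([215.16291055, 368.2148274 ])] [array([445.2281117 , 282.85396386]), array([183.24268017, 156.41249373])]
```

play_rows:
  rows:
    - {"slide": [0.275, 0.264, 0], "delta_rot": [0, 0, 0], "fingers": -1}
    - {"slide": [0.275, 0.264, 0], "delta_rot": [0, 0, 0], "fingers": -1}
    - {"slide": [0.275, 0.264, 0], "delta_rot": [0, 0, 0], "fingers": -1}
    - {"slide": [0.275, 0.264, 0], "delta_rot": [0, 0, 0], "fingers": -1}
    - {"slide": [0.275, 0.264, 0], "delta_rot": [0, 0, 0], "fingers": -1}
    - {"slide": [0.275, 0.264, 0], "delta_rot": [0, 0, 0], "fingers": -1}
    - {"slide": [0.275, 0.264, 0], "delta_rot": [0, 0, 0], "fingers": -1}
    - {"slide": [0.275, 0.264, 0], "delta_rot": [0, 0, 0], "fingers": -1}
  squeeze: 10

```text
time_s: 1.3
tcp_pos: [0.4374, 0.2135, 0.227]
eef_rot: [-179.9, -0.0, -21.1]
contact_force: [0.1, 0.2, 0.6]
gripper_width: 0.0136
gripper_force: 0.0
```

play_rows:
  rows:
    - {"slide": [0.275, 0.264, 0], "delta_rot": [0, 0, 0], "fingers": -1}
    - {"slide": [0.275, 0.264, 0], "delta_rot": [0, 0, 0], "fingers": -1}
    - {"slide": [0, 0, 0], "delta_rot": [0, 0, 1], "fingers": -1}
    - {"slide": [0, 0, 0], "delta_rot": [0, 0, 1], "fingers": -1}
    - {"slide": [0, 0, 0], "delta_rot": [0, 0, 1], "fingers": -1}
    - {"slide": [0, 0, 0], "delta_rot": [0, 0, 1], "fingers": -1}
    - {"slide": [0, 0, 0], "delta_rot": [0, 0, 1], "fingers": -1}
    - {"slide": [0, 0, 0], "delta_rot": [0, 0, 1], "fingers": -1}

```text
time_s: 2.3
tcp_pos: [0.4853, 0.1115, 0.2266]
eef_rot: [-180.0, 0.0, -48.8]
contact_force: [-1.0, 0.1, -0.0]
gripper_width: 0.0003
gripper_force: 0.0
```

play_rows:
  rows:
    - {"slide": [0, 0, 0.2], "delta_rot": [0, 0, 1], "fingers": -1}
    - {"slide": [0, 0, 0.2], "delta_rot": [0, 0, 1], "fingers": -1}
    - {"slide": [0, 0, 0.2], "delta_rot": [0, 0, 1], "fingers": -1}
    - {"slide": [0, 0, 0], "delta_rot": [0, 0, 1], "fingers": -1}
    - {"slide": [0, 0, 0], "delta_rot": [0, 0, 0], "fingers": -1}
    - {"slide": [0, 0, 0], "delta_rot": [0, 0, 0], "fingers": -1}

```text
time_s: 3.05
tcp_pos: [0.4856, 0.1117, 0.137]
eef_rot: [-179.9, 0.0, -66.9]
contact_force: [0.6, 0.9, -0.2]
gripper_width: 0.0005
gripper_force: 0.0
```

play_rows:
  rows:
    - {"slide": [0, 0, 0.17], "delta_rot": [0, 0, 0], "fingers": -1}
    - {"slide": [0, 0, 0.17], "delta_rot": [0, 0, 0], "fingers": -1}
    - {"slide": [0, 0, 0], "delta_rot": [0, 0, 0], "fingers": -1}

```text
time_s: 3.42
tcp_pos: [0.4844, 0.1109, 0.0846]
eef_rot: [179.8, -0.0, -66.9]
contact_force: [0.1, -0.5, 0.0]
gripper_width: 0.0006
gripper_force: 0.0
```

Run:
```python
from h import *
s=r.get_state();print(s["tcp_pos"],s["contact_force"])
t=r.capture("top");c=r.capture("scene")
f=lambda c,x0,y0:cv2.resize(c["image"][y0:y0+90,x0:x0+65],None,fx=6,fy=6,interpolation=cv2.INTER_CUBIC)
cv2.imwrite("pics/a1.png",np.hstack([f(t,232,178),f(c,240,145)]))
```

```text
[0.48439355 0.11091584 0.08457587] [ 0.11775357 -0.49561056  0.03512039]
```

View pics/a1.png

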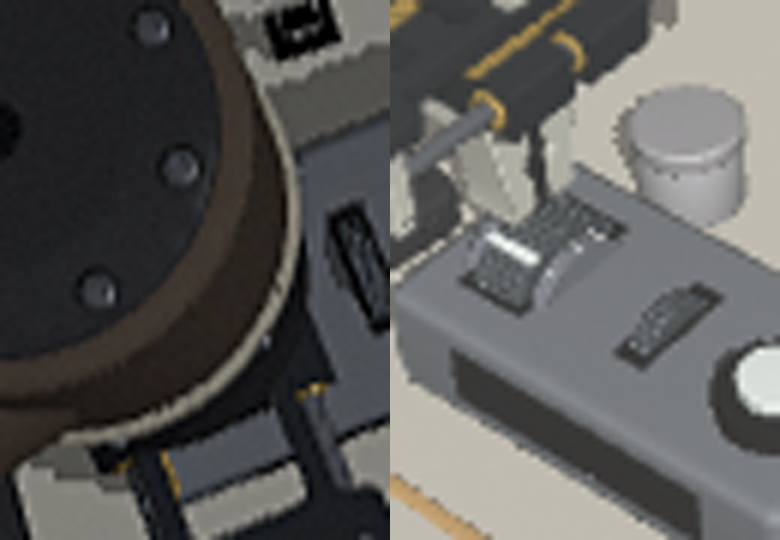

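The scene half shows the finger just over the wheel, tip at crop (517,220). The white line is free at (510,247). I'll go down by force.

play_rows:
  rows:
    - {"slide": [0, 0, 0.04], "delta_rot": [0, 0, 0], "fingers": -1}
    - {"slide": [0, 0, 0.033], "delta_rot": [0, 0, 0], "fingers": -1}
    - {"slide": [0, 0, 0.013], "delta_rot": [0, 0, 0], "fingers": -1}
    - {"slide": [0, 0, 0], "delta_rot": [0, 0, 0], "fingers": -1}

```text
time_s: 4.03
tcp_pos: [0.4853, 0.1114, 0.0726]
eef_rot: [180.0, -0.0, -67.0]
contact_force: [0.3, 0.1, 0.5]
gripper_width: 0.0003
gripper_force: 0.0
```

play_rows:
  rows:
    - {"slide": [0, 0, 0.01], "delta_rot": [0, 0, 0], "fingers": -1}
    - {"slide": [0, 0, 0], "delta_rot": [0, 0, 0], "fingers": -1}

```text
time_s: 4.28
tcp_pos: [0.4853, 0.1115, 0.0711]
eef_rot: [180.0, -0.0, -67.0]
contact_force: [-0.9, -0.7, 0.1]
gripper_width: 0.0007
gripper_force: 0.0
```

play_rows:
  rows:
    - {"slide": [0, 0, 0.01], "delta_rot": [0, 0, 0], "fingers": -1}
    - {"slide": [0, 0, 0], "delta_rot": [0, 0, 0], "fingers": -1}

```text
time_s: 4.53
tcp_pos: [0.4856, 0.1116, 0.0698]
eef_rot: [-180.0, -0.0, -67.0]
contact_force: [-0.2, -0.3, 3.0]
gripper_width: 0.0004
gripper_force: 1.4
```

play_rows:
  rows:
    - {"slide": [0, 0, 0.005], "delta_rot": [0, 0, 0], "fingers": -1}
    - {"slide": [0, 0, 0], "delta_rot": [0, 0, 0], "fingers": -1}

```text
time_s: 4.78
tcp_pos: [0.4856, 0.1116, 0.0691]
eef_rot: [-180.0, -0.0, -67.0]
contact_force: [-0.4, 0.1, 3.0]
gripper_width: 0.0002
gripper_force: 2.0
```

play_rows:
  rows:
    - {"slide": [0, 0, 0.008], "delta_rot": [0, 0, 0], "fingers": -1}
    - {"slide": [0, 0, 0], "delta_rot": [0, 0, 0], "fingers": -1}

```text
time_s: 5.03
tcp_pos: [0.4856, 0.1116, 0.0679]
eef_rot: [-180.0, -0.0, -67.0]
contact_force: [-1.0, -0.1, 5.3]
gripper_width: 0.0004
gripper_force: 2.9
```

play_rows:
  rows:
    - {"slide": [0, -0.013, 0], "delta_rot": [0, 0, 0], "fingers": -1}
    - {"slide": [0, -0.013, 0], "delta_rot": [0, 0, 0], "fingers": -1}
    - {"slide": [0, -0.013, 0], "delta_rot": [0, 0, 0], "fingers": -1}

```text
time_s: 5.4
tcp_pos: [0.4904, 0.1136, 0.0677]
eef_rot: [180.0, -0.0, -67.0]
contact_force: [-1.8, 1.2, 5.8]
gripper_width: 0.0004
gripper_force: 3.2
```

Run:
```python
from h import *
s=r.get_state();print(s["tcp_pos"],s["contact_force"])
c=r.capture("scene")
crop(c,"pics/b1.png",245,165,90,75,6)
```

```text
[0.49035754 0.11363607 0.06773923] [-1.79114998  1.21766775  5.84451506]
```

View pics/b1.png

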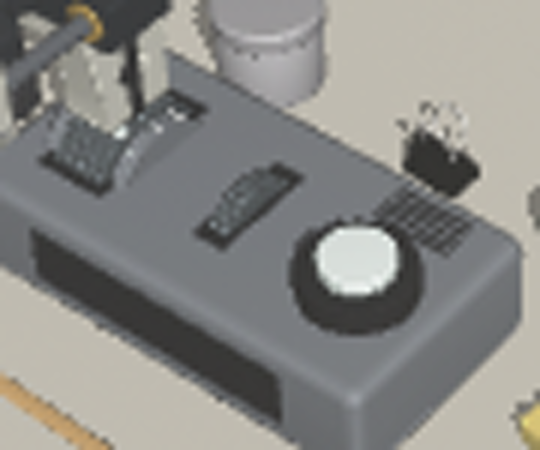

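The line has rolled up to the finger at crop (120,130) and the key is still at full-image (304,208), so the timer has not shifted. Continuing.

play_rows:
  rows:
    - {"slide": [0, -0.013, 0], "delta_rot": [0, 0, 0], "fingers": -1}
    - {"slide": [0, -0.013, 0], "delta_rot": [0, 0, 0], "fingers": -1}
    - {"slide": [0, -0.013, 0], "delta_rot": [0, 0, 0], "fingers": -1}
    - {"slide": [0, -0.013, 0], "delta_rot": [0, 0, 0], "fingers": -1}
    - {"slide": [0, -0.013, 0], "delta_rot": [0, 0, 0], "fingers": -1}
    - {"slide": [0, 0, 0], "delta_rot": [0, 0, 0], "fingers": -1}

```text
time_s: 6.2
tcp_pos: [0.5001, 0.1178, 0.0679]
eef_rot: [-180.0, 0.0, -67.0]
contact_force: [-1.5, 1.0, 5.6]
gripper_width: 0.0004
gripper_force: 2.6
```

play_rows:
  rows:
    - {"slide": [0, 0, -0.05], "delta_rot": [0, 0, 0], "fingers": -1}
    - {"slide": [0, 0, -0.3], "delta_rot": [0, 0, 0], "fingers": -1}
    - {"slide": [0, 0, -0.1], "delta_rot": [0, 0, 0], "fingers": -1}

```text
time_s: 6.58
tcp_pos: [0.5006, 0.1181, 0.1376]
eef_rot: [-179.8, 0.0, -67.0]
contact_force: [-0.5, -0.5, -0.4]
gripper_width: 0.0005
gripper_force: 0.0
```

play_rows:
  rows:
    - {"slide": [0.27, 0.039, 0], "delta_rot": [0, 0, 0], "fingers": -1}
    - {"slide": [0.27, 0.039, 0], "delta_rot": [0, 0, 0], "fingers": -1}
    - {"slide": [0.267, 0.038, 0], "delta_rot": [0, 0, 0], "fingers": -1}
    - {"slide": [0, 0, 0], "delta_rot": [0, 0, 0], "fingers": -1}

```text
time_s: 7.08
tcp_pos: [0.5307, -0.0027, 0.1347]
eef_rot: [179.9, 0.0, -67.2]
contact_force: [-0.4, -0.3, 0.1]
gripper_width: 0.0004
gripper_force: 0.0
```

Run:
```python
from h import *
s=r.get_state();print(s["tcp_pos"],s["contact_force"])
c=r.capture("scene");t=r.capture("top")
f=lambda c,x0,y0:cv2.resize(c["image"][y0:y0+90,x0:x0+65],None,fx=6,fy=6,interpolation=cv2.INTER_CUBIC)
cv2.imwrite("pics/c1.png",np.hstack([f(t,232,178),f(c,245,160)]))
for st,ce in white(c,(290,195,30,30)):print(st,ce)
R=np.array([[np.cos(.401),-np.sin(.401)],[np.sin(.401),np.cos(.401)]])
print((proj(c,[*(np.array([.515,.0608])+R@[0,.058]),.07])-[245,160])*6+[390,0],(proj(t,[*(np.array([.515,.0608])+R@[0,.058]),.07])-[232,178])*6)
```

```text
[ 0.53072155 -0.0027486   0.13469459] [-0.39199316 -0.3417286   0.07067247]
[8, 8, 13, 11, 123] [304.0081300813008, 207.8048780487805]
[508.58067106 125.79737208] [195.47493925 327.40555561]
```

View pics/c1.png

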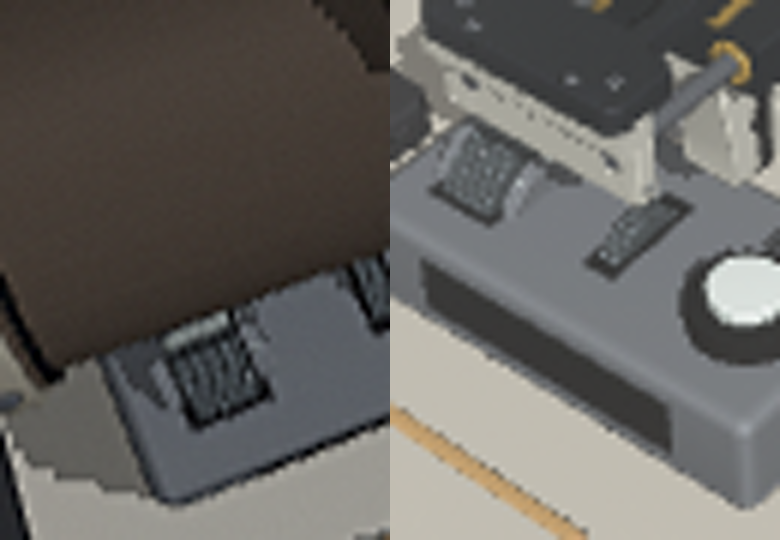

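The white line now sits at the crown: top crop (197,328), predicted crown (195,327). That is the middle notch. The key is unmoved, so I go down to it.

play_rows:
  rows:
    - {"slide": [-0.012, -0.012, 0.2], "delta_rot": [0, 0, 0], "fingers": -1}
    - {"slide": [0, 0, 0.15], "delta_rot": [0, 0, 0], "fingers": -1}
    - {"slide": [0, 0, 0.05], "delta_rot": [0, 0, 0], "fingers": -1}
    - {"slide": [0, 0, 0], "delta_rot": [0, 0, 0], "fingers": -1}
    - {"slide": [0, 0, 0], "delta_rot": [0, 0, 0], "fingers": -1}

```text
time_s: 7.8
tcp_pos: [0.5326, 0.0022, 0.0761]
eef_rot: [-179.9, -0.0, -66.9]
contact_force: [0.2, 0.5, 0.0]
gripper_width: 0.0006
gripper_force: 0.0
```

play_rows:
  rows:
    - {"slide": [0.01, 0, 0.02], "delta_rot": [0, 0, 0], "fingers": -1}
    - {"slide": [0, 0, 0.02], "delta_rot": [0, 0, 0], "fingers": -1}
    - {"slide": [0, 0, 0.013], "delta_rot": [0, 0, 0], "fingers": -1}
    - {"slide": [0, 0, 0.01], "delta_rot": [0, 0, 0], "fingers": -1}
    - {"slide": [0, 0, 0], "delta_rot": [0, 0, 0], "fingers": -1}

```text
time_s: 8.43
tcp_pos: [0.5329, 0.0004, 0.0659]
eef_rot: [-180.0, -0.0, -67.0]
contact_force: [0.1, -0.8, 3.3]
gripper_width: 0.0005
gripper_force: 1.5
```

play_rows:
  rows:
    - {"slide": [0, 0, 0.01], "delta_rot": [0, 0, 0], "fingers": -1}
    - {"slide": [0, 0, 0], "delta_rot": [0, 0, 0], "fingers": -1}

```text
time_s: 8.68
tcp_pos: [0.5329, 0.0004, 0.0644]
eef_rot: [-180.0, -0.0, -67.0]
contact_force: [-0.0, 0.0, 4.0]
gripper_width: 0.0004
gripper_force: 1.9
```

Near the bottom; pressing until there is a clear stop.

play_rows:
  rows:
    - {"slide": [0, 0, 0.005], "delta_rot": [0, 0, 0], "fingers": -1}
    - {"slide": [0, 0, 0], "delta_rot": [0, 0, 0], "fingers": -1}

```text
time_s: 8.93
tcp_pos: [0.5329, 0.0004, 0.0643]
eef_rot: [-180.0, -0.0, -66.9]
contact_force: [-0.8, 0.0, 9.7]
gripper_width: 0.0001
gripper_force: 5.1
```

Hard stop at 9.7 N, so the key is fully down. Lifting straight up.

play_rows:
  rows:
    - {"slide": [0, 0, -0.03], "delta_rot": [0, 0, 0], "fingers": -1}
    - {"slide": [0, 0, -0.1], "delta_rot": [0, 0, 0], "fingers": -1}
    - {"slide": [0, 0, -0.35], "delta_rot": [0, 0, 0], "fingers": -1}
    - {"slide": [0, 0, -0.35], "delta_rot": [0, 0, 0], "fingers": -1}
    - {"slide": [0, 0, -0.2], "delta_rot": [0, 0, 0], "fingers": -1}
    - {"slide": [0, 0, 0], "delta_rot": [0, 0, 0], "fingers": -1}
    - {"slide": [0, 0, 0], "delta_rot": [0, 0, 0], "fingers": -1}

```text
time_s: 9.8
tcp_pos: [0.5317, 0.0004, 0.2177]
eef_rot: [179.9, 0.0, -67.0]
contact_force: [-0.0, -0.8, -0.5]
gripper_width: 0.0006
gripper_force: 0.0
```

Run:
```python
from h import *
c=r.capture("scene");crop(c,"pics/d1.png",215,150,130,95,6)
for st,ce in white(c,(290,195,30,30)):print(st,ce)
```

```text
[8, 8, 13, 11, 123] [304.0081300813008, 207.8048780487805]
```

View pics/d1.png

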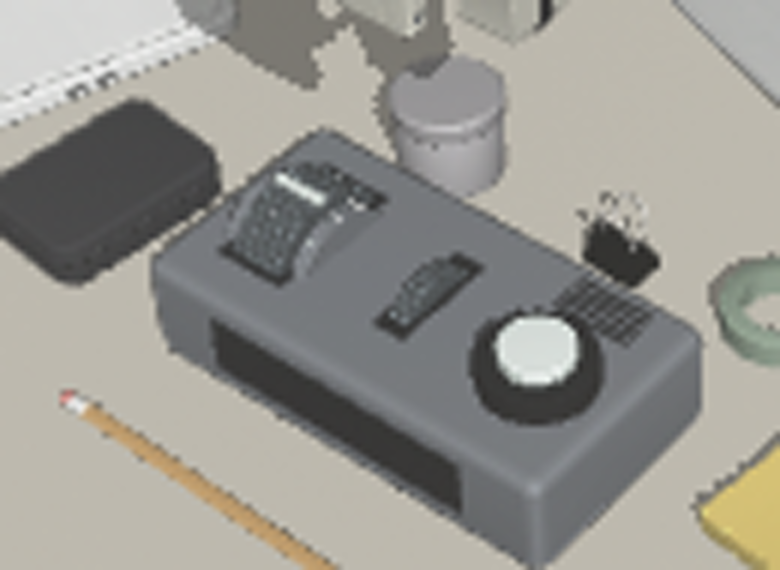

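The line stands at the crown at crop (300,190), the key is back up at (537,350), and nothing has been shifted. Handing in.

```bash
python3 -c "
from plant import r
print(r.close_job())"
```

```text
the job is handed in; nothing more can be done
None
```

The wide wheel is in its middle notch and the finger was off it before the start key was pressed fully down and came back up; the final picture shows nothing on the desk shifted, and the job is handed in (result not shown).

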